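# Switch on the display riser behind its snap-in battery cover

## Task

Switch on the lit display riser for the dropper bottles: press in the orange release tab on its front so that the grey battery cover springs ajar, swing the cover fully back until it stays open by itself, then slide the yellow switch inside fully to the green end. Press and push gently, and do not shift or knock over any of the four dropper bottles on and beside the riser.

Things in the scene. Friction and masses are not known exactly. Their poses are not given: they have to be found in the camera images.
- lightbox: white display riser fixed to the counter, 200 mm deep (x) by 360 mm wide (y) by 70 mm high. Origin at the centre of its underside, on the counter; its x axis points from its front to its rear, y to its left, z up. Its front (-x face) is turned towards the robot, give or take its yaw. In its top is a battery compartment under a grey cover; the rest of the top is solid.
- compartment (a point): point on the compartment's grey floor, 30 mm above the counter and 40 mm below the rim, at riser x -30 mm, y 0. The opening reaches 56 mm from it either way along x and 86 mm either way along y. Battery cells fill the part from 8 mm behind it (+x) to the rear wall, up to 16 mm above the floor. Axes as the riser's.
- tab (a joint): how far the orange release tab is pressed in, m: 0 out, 0.009 fully in. It moves along the riser's +x. It springs back: 1.8 N at the start of its travel, 4.9 N fully in. The cover is let go at about 0.006 and then springs ajar by itself; the tab can then be left.
- tab_face (a point): centre of the outer face of the orange tab, which is 44 mm wide (y) and 24 mm high (z) and stands 14 mm out of the riser's front face, 48 mm above the counter. Axes as the riser's.
- cover (a joint): angle of the grey cover, rad: 0 shut flush in its frame, held by the tab's catch; about 0.5 when it has sprung ajar, resting on a spring pin; 1.95 at its stop, leaning back open. Past about 1.6 its own weight carries it to the stop and keeps it there; below that it falls back to ajar.
- cover_edge (a point): middle of the cover's free front edge, above the tab. The cover is a ribbed plate, 110 mm from hinge to edge, 166 wide, 5 thick, 100 g, swinging easily; shut, its top is flush at z 70 mm. A catch 30 mm wide and 22 deep hangs under the middle of the edge. Axes: x along the cover to the hinge, z out of its outer face. Ajar, the edge is about 50 mm above the rim: room for a fingertip tilted forward.
- cover_hinge (a point): point on the middle of the cover's hinge line, which runs along the riser's y, at the rear edge of the compartment, riser x +26 mm, z 70 mm.
- switch (a joint): position of the yellow slide switch, m: 0 at the red end, 0.04 at its stop at the green end (off below, on above 0.034). It slides along the riser's +y, stays where it is left, and takes about 1.5 N.
- switch_top (a point): centre of the top of the yellow switch knob, 22 mm (x) by 14 mm (y), 30 mm tall, top 63 mm above the counter (7 mm below the rim), at riser x -55 mm, y from -20 mm (joint 0) to +20 mm (joint 0.04). Reached only with the cover open. Axes as the riser's.
- bottle1: loose amber dropper bottle, 33 mm in diameter, 105 mm tall with its orange teat, 75 g; origin at the centre of its underside. It stands on the riser's top at one side of the cover.
- bottle2: the same kind of bottle, standing on the riser's top at the other side.
- bottle3: the same kind of bottle, standing on the counter at one side of the riser.
- bottle4: a capped amber bottle, 33 mm in diameter, 78 mm tall, 75 g, standing on the counter at the other side of the riser; origin at the centre of its underside.

How it is judged (in metres and radians):
On the way, in this order (a step that is already met when the one before it is completed fails the run):
1. the release tab is pressed in far enough to let the cover go (value of joint tab above 0.004 m), for 0.05 s.
2. the cover has been swung back open (value of joint cover above 1.75 rad), for 0.2 s.
3. the switch is at the green end (value of joint switch above 0.034 m), for 0.2 s.
At the end, for the whole second after the job is handed in: The cover leans back open (joint above 1.75 rad), the switch is within 6 mm of its green-end stop (joint above 0.034 m), the tab has sprung out again (below 2 mm), and the four dropper bottles stand upright within 30 mm of where they were (value of joint cover above 1.75 rad and value of joint switch above 0.034 m and value of joint tab below 0.002 m and angle between each of bottle1, bottle2, bottle3, bottle4's own z axis and vertical below 0.2 rad and distance of each of bottle1, bottle2, bottle3, bottle4 from where it was at the start of the episode below 0.03 m); the robot touches nothing.
It fails at once if a dropper bottle is knocked over or shifted by more than 30 mm (angle between any of bottle1, bottle2, bottle3, bottle4's own z axis and vertical above 0.5 rad or distance of any of bottle1, bottle2, bottle3, bottle4 from where it was at the start of the episode above 0.03 m).
It fails at once if the riser or its parts are pushed with more than 60 N (contact force between lightbox and the arm above 60 N or contact force between lightbox and the fingers above 60 N).
It also fails if it takes over 54 s, if anything falls off the work surface, if the arm or the gripper's body presses on something with over 40 N, if the wrist force passes 120 N, or if a joint passes its speed limit or range.

## Robot

A 6-joint arm with a two-finger parallel gripper is mounted at the origin on the work surface. World frame = base frame: x ahead of the robot, y to its left, z up, the work surface at z = 0. Lengths are in m, angles in degrees, forces in N, time in s.
With the tool pointing down it reaches from about 0.35 to 0.875 m from the base axis. Payload 4.2 kg.
Tool frame: the origin (TCP) lies at the very end of the fingers, on their centre line; the grasp point (between the pads) lies 19 mm behind it; z points along the fingers, y is the line along which they close (so a half turn about z gives the same grasp; the last joint's range is limited). The gripper opens to 87 mm and grips with 3 to 60 N. Pads are 19 mm wide; open, the fingers measure 117 mm over their backs; the gripper's body (75 mm by 190 mm) begins 51 mm behind the grasp point.
Start: joints at [-61.043, 22.042, 0.453, 0, -68.411, -14.817], TCP at [0.153, -0.606, 0.223] pointing down, gripper open.
Joint ranges: [-179.83, 179.83], [-69.29, 118.12], [-61.27, 80.66], [-181.25, 117.63], [-171.15, -9.14], [-177.46, 177.46]. Speed limits (degrees/s): [159.86, 159.86, 180, 180, 180, 180].

## Interface

Orientations are given as a 3x3 rotation matrix whose columns are the frame's x, y, z axes.
In Python, from station import monitor, cams, ticket gives the robot as it stands.
- The arm moves only by the tool drive_tool, never from a script. Its argument "moves" is a list of rows, each an object with "delta_pos": the shift along the tool's x, y, z in mm, a list of three; "turn": the turn about the tool's z in rad; "claw": the opening, from 0 (shut) to 1 (fully open). A call has 1 to 12 rows; each row shifts and turns the commanded pose from where the row before left it, along the tool's axes as they then stand; what a row does not reach is not made up. A row lasts 1/8 s, in which the tool goes at most 62.5 mm and 10.7 degrees, less where a joint would pass 70% of its speed; a pose out of reach is approached as far as the arm can. A call is refused whole if a number of a shift passes 62.5 or a number of a turn 0.188, either way. A call with a gripper value outside its range is refused whole. The fingers move at their own pace and stop on an object; the grip force is fixed at half the most. Time passes only in rows, so rows that do not move let the fingers close. It gives the time, the measured TCP pose, the force, the opening and the grip force at its end, in the units of the state.
- monitor.sense(): the state, without advancing time (a new reading comes with each control period).
- cams.capture(name): name is "scene" or "top" or "wrist"; returns a dict with "color" (400x640x3 uint8, red, green, blue), "range_z" (400x640 float32, m along the optical axis (not along the pixel's ray), 0 where there is no reading), "vertical_fov" (degrees; the focal length in pixels is half the picture's height over the tangent of half this angle, whatever the lens; pixels are square), "cx", "cy" (the principal point, pixels), "dist" ([k1, k2, p1, p2, k3] as OpenCV has them; the pictures are not rectified), "extrinsics" (4x4, takes a point from camera to world coordinates). Camera axes: x right, y down, z forward; pixel columns grow to the right and rows downward; lengths in m; the calibration is good to about 2 mm. A picture is of the moment at which its call begins.
- ticket.finish_job(): hands the job in; it is judged then, once.
The state is a dict: "time_s": time; "joints": joint angles; "joint_velocities": joint speeds; "effort": joint torques, N m; "tcp_pos": TCP position; "ee_rot": TCP orientation; "wrist_force": force on the tool from outside, world axes, zero at the start; "moment": the same for the moment, N m; "gripper_width": opening from 0.0 (shut) to 1.0 (fully open); "gripper_force": force on a finger pad.
Only numpy, scipy, OpenCV 4.12 (cv2) and the standard library are available. Lean on these libraries where they do the work, as an engineer would, in place of code of your own. Each camera call takes 0.05 s, during which the arm holds its last target. There are 200 camera calls.

## Working session

There is one attempt and no reset: what is moved stays moved. The work goes in short steps, Python scripts to look and compute and a tool call to move; the robot and the scene stay as the last step left them, time stands still between calls to the robot, and variables do not carry over. Pictures are saved under pics/ and viewed, at most 10 in all, crops included, and the job is handed in when it is done.

Besides the shell and the picture viewer there is one more tool, called after "Call:" as name(argument=value, ...) on one line, values as JSON. drive_tool: Moves the arm, as the interface text tells. Its arguments: {"type":"object","properties":{"moves":{"type":"array","items":{"type":"object","properties":{"delta_pos":{"type":"array","items":{"type":"number"}},"turn":{"type":"number"},"claw":{"type":"number"}}}}},"required":["moves"]}

```bash
mkdir -p pics; cat > h.py <<'E'
import numpy as np, cv2
from station import monitor, cams, ticket
def cap(name,fn=None):
    c=cams.capture(name)
    if fn: cv2.imwrite('pics/'+fn,c['color'][:,:,::-1])
    return c
def world(c):
    h,w=c['range_z'].shape; f=h/2/np.tan(np.radians(c['vertical_fov'])/2)
    K=np.array([[f,0,c['cx']],[0,f,c['cy']],[0,0,1]])
    u,v=np.meshgrid(np.arange(w),np.arange(h))
    p=cv2.undistortPoints(np.stack([u,v],-1).reshape(-1,1,2).astype(np.float64),K,np.array(c['dist'],float)).reshape(h,w,2)
    z=c['range_z']; P=np.stack([p[...,0]*z,p[...,1]*z,z],-1)
    E=np.array(c['extrinsics']); W=P@E[:3,:3].T+E[:3,3]; W[z==0]=np.nan
    return W
E
python3 - <<'E'
from h import *
a=cap('scene','s1.png');b=cap('top','t1.png')
for n,c in(('scene',a),('top',b)):
    W=world(c); hsv=cv2.cvtColor(c['color'],cv2.COLOR_RGB2HSV)
    np.savez(n+'.npz',W=W,hsv=hsv,c=c['color'])
    print(np.round(c['extrinsics'],2).tolist(),c['vertical_fov'])
s=monitor.sense();print(s['tcp_pos'],np.round(s['ee_rot'],3).tolist(),s['time_s'])
E
```

```text
[[-0.38, 0.68, -0.63, 1.24], [0.93, 0.28, -0.25, 0.32], [0.01, -0.68, -0.73, 0.81], [0.0, 0.0, 0.0, 1.0]] 47.73356146264112
[[-0.01, -0.99, 0.13, 0.45], [-1.0, 0.0, -0.01, 0.05], [0.01, -0.13, -0.99, 1.17], [0.0, 0.0, 0.0, 1.0]] 46.36588384205291
[ 0.15256868 -0.60554829  0.22160182] [[-0.97, -0.244, -0.001], [-0.244, 0.97, 0.002], [0.0, 0.002, -1.0]] 0.1
```

View pics/s1.png

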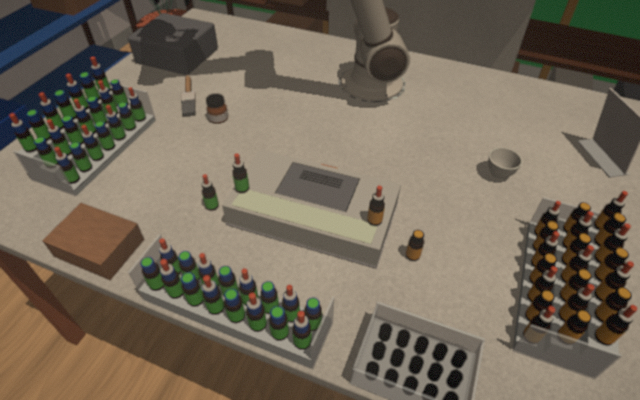

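View pics/t1.png

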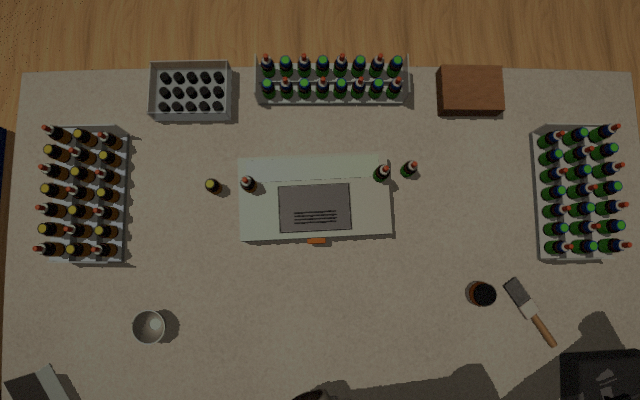

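The top view shows the riser at about (238–392, 155–240) px and its tab at (317,240). Two bottles stand on it, at (248,184) and (382,173), and two beside it, at (213,186) and (409,169). Next I'll fit the riser's pose.

```bash
python3 - <<'E'
from h import *
d=np.load('top.npz');W=d['W'];hsv=d['hsv']
m=(abs(W[...,2]-.07)<.012);m[:140]=0;m[260:]=0;m[:,:225]=0;m[:,405:]=0
P=W[m][:,:2].astype(np.float32);print(len(P),np.median(W[m][:,2]))
r=cv2.minAreaRect(P*1000);print(r, cv2.boxPoints(r))
# grey cover
V=hsv[...,2];S=hsv[...,1];print(V[170,300],V[205,260],V[205,300])
g=m&(V<(int(V[170,300])+int(V[190,300]))//2)
g[:175]=0;g[:,:270]=0;g[:,360:]=0
r2=cv2.minAreaRect(W[g][:,:2].astype(np.float32)*1000);print('cover',r2)
o=(hsv[...,0]<15)&(S>130)&(V>60);o[:232]=0;o[250:]=0;o[:,:290]=0;o[:,340:]=0
print('tab',W[o].mean(0),W[o].min(0),W[o].max(0),o.sum())
for n,(u,v) in dict(b1=(248,184),b2=(382,173),b3=(409,169),b4=(213,186)).items():
    w=W[v-14:v+14,u-14:u+14].reshape(-1,3)
    base=.07 if n in('b1','b2') else 0
    q=w[w[:,2]>base+.02]
    if base==0:q=q[q[:,2]>.02]
    print(n,np.median(q,0),q.min(0),q.max(0))
E
```

```text
12096 0.07017037237984691
((589.7950439453125, 23.212646484375), (214.3794708251953, 405.0003967285156), 2.576110601425171) [[ 473.61194  220.6904 ]
 [ 491.8153  -183.9007 ]
 [ 705.97815 -174.2651 ]
 [ 687.7748   230.32599]]
125 126 77
cover ((561.3577270507812, 38.310455322265625), (201.06260681152344, 160.35899353027344), 88.26763153076172)
tab [nan nan nan] [nan nan nan] [nan nan nan] 105
b1 [0.61258321 0.19305414 0.14214257] [0.60116702 0.18033659 0.09081647] [0.63202593 0.21216204 0.1774406 ]
b2 [ 0.63678089 -0.10780596  0.13849262] [ 0.62518788 -0.12728399  0.09215814] [ 0.65690706 -0.09566012  0.17821677]
b3 [ 0.66028515 -0.18659273  0.06546954] [ 0.64815431 -0.20639208  0.02014545] [ 0.67928131 -0.17509041  0.10684176]
b4 [0.61956665 0.28665545 0.06306208] [0.60658675 0.27494197 0.02109191] [0.63979111 0.30531715 0.08340013]
```

```bash
python3 - <<'E'
from h import *
d=np.load('top.npz');W=d['W'];hsv=d['hsv'];V=hsv[...,2].astype(int)
m=(abs(W[...,2]-.07)<.006);m[:140]=0;m[260:]=0;m[:,:230]=0;m[:,398:]=0
m=cv2.morphologyEx(m.astype(np.uint8),cv2.MORPH_OPEN,np.ones((9,9)))
def fit(m,n):
    k,l,s,_=cv2.connectedComponentsWithStats(m.astype(np.uint8));i=1+np.argmax(s[1:,4]);mm=l==i
    r=cv2.minAreaRect(W[mm][:,:2].astype(np.float32)*1000);print(n,s[i],r)
    return mm
fit(m,'riser')
g=(m>0)&(V<100); fit(cv2.morphologyEx(g.astype(np.uint8),cv2.MORPH_OPEN,np.ones((5,5))),'cover')
# cover side edges and front edge via line fits
g=cv2.morphologyEx(g.astype(np.uint8),cv2.MORPH_CLOSE,np.ones((9,9)))
for v in (195,205,215,225):
    u=np.where(g[v,265:365])[0]+265; print(v,u.min(),u.max(),W[v,u.min()],W[v,u.max()])
for u in (290,300,330,340):
    v=np.where(g[170:245,u])[0]+170; print(u,v.min(),v.max(),W[v.min(),u],W[v.max(),u])
o=(hsv[...,0]<15)&(hsv[...,1]>130)&(V>60);o[:232]=0;o[250:]=0;o[:,:290]=0;o[:,340:]=0
q=W[o];q=q[~np.isnan(q[:,0])];q=q[q[:,2]>.03]
print('tab',len(q),np.nanmedian(q,0),np.nanmin(q,0),np.nanmax(q,0))
E
```

```text
riser [  238   151   154    90 10372] ((595.5293579101562, 45.031646728515625), (200.7165985107422, 361.8516540527344), 2.6649556159973145)
cover [ 279  183   71   49 3107] ((566.7899780273438, 43.51577377319336), (110.60490417480469, 165.991455078125), 2.765950918197632)
195 279 348 [0.59571331 0.12739311 0.06769499] [ 0.59448044 -0.03710299  0.07101083]
205 279 349 [0.57608561 0.13002714 0.02695699] [ 0.57086516 -0.03937988  0.06780461]
215 280 351 [0.54734772 0.12446901 0.07337653] [ 0.54659294 -0.04339831  0.07204305]
225 281 351 [0.52384139 0.12216399 0.07139426] [ 0.52415402 -0.04472881  0.05259681]
290 186 231 [0.6169338  0.10104335 0.07016078] [0.50976802 0.10105499 0.06823569]
300 180 230 [0.63152245 0.07716723 0.06893211] [0.51197607 0.07740731 0.06903534]
330 184 229 [0.62118136 0.00551183 0.07097438] [0.51398874 0.00651196 0.06847041]
340 178 227 [ 0.63617448 -0.01881559  0.06746933] [ 0.51849662 -0.01711998  0.06980186]
tab 103 [0.48844867 0.03975418 0.05916693] [0.48143384 0.01822107 0.04510467] [0.49350115 0.0610698  0.06454654]
```

Sizes match the spec. The riser's centre is at (0.5955, 0.045) with a yaw of +2.7°. The tool stays vertical, so I'll turn it to align with the riser: tool x = −riser x, tool y = riser y, tool z = down.

Call:
drive_tool(moves=[{"delta_pos":[0,0,0],"turn":0.1,"claw":0},{"delta_pos":[0,0,0],"turn":0.1,"claw":0},{"delta_pos":[-40,40,0],"claw":0},{"delta_pos":[-40,40,0],"claw":0},{"delta_pos":[-40,40,0],"claw":0},{"delta_pos":[-40,40,0],"claw":0},{"delta_pos":[-40,40,0],"claw":0},{"delta_pos":[-40,40,0],"claw":0},{"delta_pos":[-40,40,0],"claw":0},{"delta_pos":[0,50,0],"claw":0},{"delta_pos":[0,50,0],"claw":0},{"delta_pos":[0,50,0],"claw":0}])

```text
invalid input
```

```bash
cat > r.py <<'E'
from h import *
def rp():
    s=monitor.sense();t=np.radians(2.7);R=np.array([[np.cos(t),-np.sin(t),0],[np.sin(t),np.cos(t),0],[0,0,1]])
    p=R.T@(np.array(s['tcp_pos'])-[.5955,.045,0]);E=R.T@np.array(s['ee_rot'])
    print(round(s['time_s'],2),'riser mm',np.round(p*1000,1),'F',np.round(R.T@np.array(s['wrist_force']),1),'ytool',np.round(E[:,1],3),'z',np.round(E[:,2],3),'w',s['gripper_width'])
if __name__=='__main__': rp()
E
python3 r.py
```

```text
0.1 riser mm [-473.1 -629.   221.6] F [-0.1 -1.  -0.5] ytool [-0.198  0.98   0.002] z [-0.     0.002 -1.   ] w 0.9977847339716934
```

Call:
drive_tool(moves=[{"delta_pos":[0,0,0],"turn":0.1,"claw":0},{"delta_pos":[0,0,0],"turn":0.1,"claw":0},{"delta_pos":[-40,40,0],"turn":0,"claw":0},{"delta_pos":[-40,40,0],"turn":0,"claw":0},{"delta_pos":[-40,40,0],"turn":0,"claw":0},{"delta_pos":[-40,40,0],"turn":0,"claw":0},{"delta_pos":[-40,40,0],"turn":0,"claw":0},{"delta_pos":[-40,40,0],"turn":0,"claw":0},{"delta_pos":[-40,40,0],"turn":0,"claw":0},{"delta_pos":[0,50,0],"turn":0,"claw":0},{"delta_pos":[0,50,0],"turn":0,"claw":0},{"delta_pos":[0,50,0],"turn":0,"claw":0}])

```text
time_s: 1.6
tcp_pos: [0.4118, -0.1618, 0.2222]
ee_rot: [[-0.999, -0.047, -0.001], [-0.047, 0.999, 0.0], [0.001, 0.0, -1.0]]
wrist_force: [0.4, 0.7, 0.3]
gripper_width: 0.002
gripper_force: 0.0
```

```bash
python3 r.py
```

```text
1.6 riser mm [-193.2 -197.9  222.2] F [0.4 0.6 0.3] ytool [0. 1. 0.] z [-0.001  0.    -1.   ] w 0.0020916191315707845
```

Call:
drive_tool(moves=[{"delta_pos":[0,50,0],"turn":0,"claw":0},{"delta_pos":[0,50,0],"turn":0,"claw":0},{"delta_pos":[0,50,0],"turn":0,"claw":0},{"delta_pos":[0,48,0],"turn":0,"claw":0},{"delta_pos":[-10,0,43],"turn":0,"claw":0},{"delta_pos":[-10,0,43],"turn":0,"claw":0},{"delta_pos":[-10,0,43],"turn":0,"claw":0},{"delta_pos":[-10,0,43],"turn":0,"claw":0},{"delta_pos":[-8,0,0],"turn":0,"claw":0},{"delta_pos":[0,0,0],"turn":0,"claw":0}])

```text
time_s: 2.85
tcp_pos: [0.4524, 0.037, 0.0517]
ee_rot: [[-0.999, -0.047, 0.002], [-0.047, 0.999, 0.0], [-0.002, 0.0, -1.0]]
wrist_force: [0.2, 0.3, 0.3]
gripper_width: 0.007
gripper_force: 0.0
```

```bash
python3 - <<'E'
from r import *
rp(); c=cap('wrist','w1.png')
E
```

```text
2.85 riser mm [-143.3   -1.2   51.7] F [0.2 0.3 0.3] ytool [0. 1. 0.] z [ 0.002  0.    -1.   ] w 0.006509940765307161
```

View pics/w1.png

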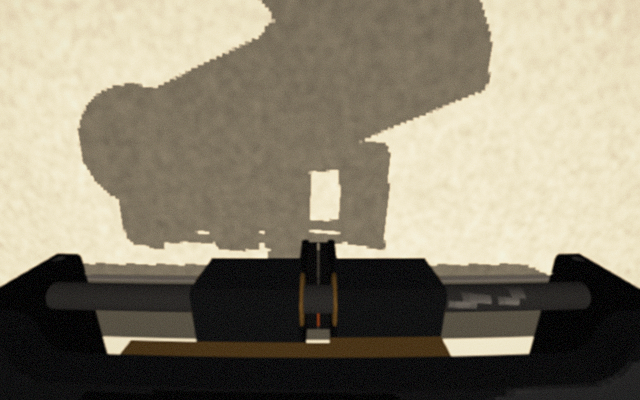

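The wrist view shows the orange tab just beyond the fingers, which sit at about (318,290) px and roughly centred on it. Now I'll approach.

Call:
drive_tool(moves=[{"delta_pos":[-5,1,1],"turn":0,"claw":0},{"delta_pos":[-5,0,1],"turn":0,"claw":0},{"delta_pos":[-4,0,0],"turn":0,"claw":0},{"delta_pos":[-3,0,0],"turn":0,"claw":0},{"delta_pos":[-2,0,0],"turn":0,"claw":0},{"delta_pos":[0,0,0],"turn":0,"claw":0}])

```text
time_s: 3.65
tcp_pos: [0.4693, 0.0383, 0.0483]
ee_rot: [[-0.999, -0.046, -0.001], [-0.046, 0.999, -0.0], [0.001, -0.0, -1.0]]
wrist_force: [-1.8, 0.2, 1.4]
gripper_width: 0.007
gripper_force: 0.7
```

```bash
python3 r.py
```

```text
3.65 riser mm [-126.3   -0.8   48.3] F [-1.8  0.3  1.4] ytool [ 0.001  1.    -0.   ] z [-0.001 -0.    -1.   ] w 0.00663998647036019
```

Contact, −1.8 N. Next I'll press in 2 mm steps.

Call:
drive_tool(moves=[{"delta_pos":[-2,0,0],"turn":0,"claw":0},{"delta_pos":[-2,0,0],"turn":0,"claw":0},{"delta_pos":[-2,0,0],"turn":0,"claw":0},{"delta_pos":[-1.5,0,0],"turn":0,"claw":0},{"delta_pos":[0,0,0],"turn":0,"claw":0}])

```text
time_s: 4.28
tcp_pos: [0.4769, 0.0386, 0.0483]
ee_rot: [[-0.999, -0.046, -0.001], [-0.046, 0.999, -0.0], [0.001, -0.0, -1.0]]
wrist_force: [-3.7, 0.2, 1.1]
gripper_width: 0.007
gripper_force: 2.2
```

```bash
cat > cov.py <<'E'
from r import *
def cov():
    W=world(cap('top'));t=np.radians(2.7);q=W.reshape(-1,3)-[.5955,.045,0]
    x=np.cos(t)*q[:,0]+np.sin(t)*q[:,1];y=-np.sin(t)*q[:,0]+np.cos(t)*q[:,1];z=q[:,2]
    for a,b in((-80,-50),(50,80)):
        m=(y*1e3>a)&(y*1e3<b)
        print(a,b,[(x0,round(float(np.nanmedian(z[m&(abs(x*1e3-x0)<5)])*1e3))) for x0 in range(-105,86,10)])
if __name__=='__main__': rp();cov()
E
python3 cov.py
```

```text
4.28 riser mm [-118.8   -0.8   48.3] F [-3.7  0.4  1.1] ytool [ 0.001  1.    -0.   ] z [-0.001 -0.    -1.   ] w 0.007010975208613443
-80 -50 [(-105, 161), (-95, 160), (-85, 160), (-75, 30), (-65, 121), (-55, 118), (-45, 112), (-35, 106), (-25, 101), (-15, 95), (-5, 88), (5, 83), (15, 76), (25, 71), (35, 70), (45, 71), (55, 71), (65, 71), (75, 70), (85, 71)]
50 80 [(-105, 375), (-95, 366), (-85, 161), (-75, 30), (-65, 122), (-55, 117), (-45, 112), (-35, 106), (-25, 100), (-15, 94), (-5, 88), (5, 82), (15, 76), (25, 71), (35, 70), (45, 71), (55, 71), (65, 71), (75, 71), (85, 71)]
```

The cover is ajar, about 122 mm high at its edge. I'll back off, rise and open the fingers so they straddle the catch.

Call:
drive_tool(moves=[{"delta_pos":[15,0,0],"turn":0,"claw":0},{"delta_pos":[20,0,0],"turn":0,"claw":0},{"delta_pos":[0,0,-25],"turn":0,"claw":1},{"delta_pos":[0,0,-25],"turn":0,"claw":1},{"delta_pos":[0,0,0],"turn":0,"claw":1},{"delta_pos":[-20,0,0],"turn":0,"claw":1},{"delta_pos":[-20,0,0],"turn":0,"claw":1},{"delta_pos":[-15,0,0],"turn":0,"claw":1},{"delta_pos":[-8,0,0],"turn":0,"claw":1},{"delta_pos":[0,0,0],"turn":0,"claw":1}])

```text
time_s: 5.58
tcp_pos: [0.5054, 0.0402, 0.0981]
ee_rot: [[-0.999, -0.046, -0.0], [-0.046, 0.999, -0.0], [0.0, -0.0, -1.0]]
wrist_force: [-0.3, -0.0, 0.1]
gripper_width: 0.828
gripper_force: 0.0
```

```bash
python3 r.py
```

```text
5.58 riser mm [-90.2  -0.6  98.1] F [-0.3  0.   0.1] ytool [ 0.001  1.    -0.   ] z [-0. -0. -1.] w 0.8283361907349638
```

Call:
drive_tool(moves=[{"delta_pos":[-5,0,0],"turn":0,"claw":1},{"delta_pos":[-5,0,0],"turn":0,"claw":1},{"delta_pos":[-3,0,-1],"turn":0,"claw":1},{"delta_pos":[-3,0,-5],"turn":0,"claw":1},{"delta_pos":[-3,0,-5],"turn":0,"claw":1},{"delta_pos":[-3.5,0,-4.5],"turn":0,"claw":1},{"delta_pos":[-3.5,0,-4.5],"turn":0,"claw":1},{"delta_pos":[0,0,0],"turn":0,"claw":1}])

```text
time_s: 6.58
tcp_pos: [0.5313, 0.0413, 0.119]
ee_rot: [[-0.999, -0.047, 0.0], [-0.047, 0.999, 0.0], [-0.0, 0.0, -1.0]]
wrist_force: [-2.2, -0.3, 1.7]
gripper_width: 0.997
gripper_force: 0.9
```

```bash
python3 cov.py
```

```text
6.58 riser mm [-64.3  -0.7 119. ] F [-2.2 -0.2  1.7] ytool [0. 1. 0.] z [ 0.  0. -1.] w 0.9971358878664995
-80 -50 [(-105, 3), (-95, 212), (-85, 231), (-75, 232), (-65, 231), (-55, 231), (-45, 231), (-35, 231), (-25, 231), (-15, 111), (-5, 104), (5, 93), (15, 80), (25, 71), (35, 70), (45, 71), (55, 71), (65, 71), (75, 71), (85, 71)]
  return np.nanmean(a, axis, out=out, keepdims=keepdims)
Traceback (most recent call last):
  File "cov.py", line 8, in <module>
    if __name__=='__main__': rp();cov()
                                  ~~~^^
  File "cov.py", line 7, in cov
    print(a,b,[(x0,round(float(np.nanmedian(z[m&(abs(x*1e3-x0)<5)])*1e3))) for x0 in range(-105,86,10)])
                   ~~~~~^^^^^^^^^^^^^^^^^^^^^^^^^^^^^^^^^^^^^^^^^^^^^^^^^
ValueError: cannot convert float NaN to integer
```

Call:
drive_tool(moves=[{"delta_pos":[-4,0,-4],"turn":0,"claw":1},{"delta_pos":[-4,0,-4],"turn":0,"claw":1},{"delta_pos":[-4.5,0,-3.5],"turn":0,"claw":1},{"delta_pos":[-4.5,0,-3.5],"turn":0,"claw":1},{"delta_pos":[-5,0,-3],"turn":0,"claw":1},{"delta_pos":[-5,0,-3],"turn":0,"claw":1},{"delta_pos":[-5,0,-2],"turn":0,"claw":1},{"delta_pos":[-5,0,-2],"turn":0,"claw":1},{"delta_pos":[-5,0,-1],"turn":0,"claw":1},{"delta_pos":[-5,0,-1],"turn":0,"claw":1},{"delta_pos":[0,0,0],"turn":0,"claw":1}])

```text
time_s: 8.0
tcp_pos: [0.5787, 0.0436, 0.1455]
ee_rot: [[-0.999, -0.047, 0.0], [-0.047, 0.999, 0.0], [-0.0, 0.0, -1.0]]
wrist_force: [0.7, -0.4, -0.0]
gripper_width: 0.999
gripper_force: 0.1
```

```bash
python3 r.py; python3 -c "
from h import *
c=cap('scene');cv2.imwrite('pics/s2.png',cv2.resize(c['color'][100:300,180:460,::-1],None,fx=2.5,fy=2.5))"
```

```text
8.0 riser mm [-16.9  -0.6 145.5] F [ 0.7 -0.4 -0. ] ytool [0. 1. 0.] z [ 0.  0. -1.] w 0.9990652825274201
```

View pics/s2.png

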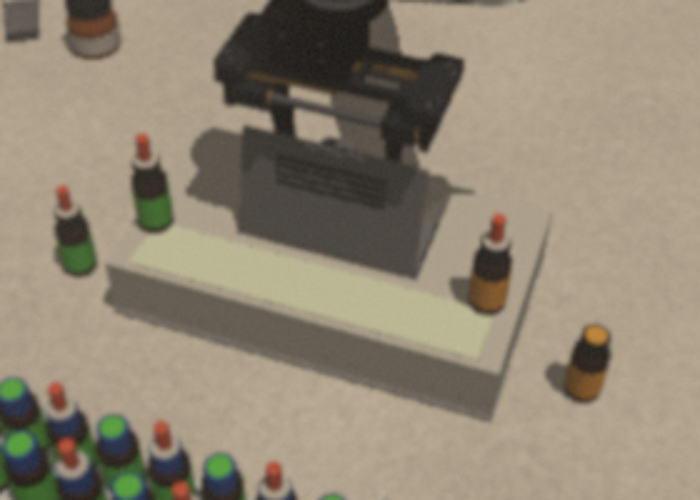

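The cover is nearly upright with the fingers behind it, and the bottles haven't moved. I'll push it past its balance point.

Call:
drive_tool(moves=[{"delta_pos":[-4,0,0],"turn":0,"claw":1},{"delta_pos":[-4,0,0],"turn":0,"claw":1},{"delta_pos":[-4,0,0],"turn":0,"claw":1},{"delta_pos":[-4,0,1],"turn":0,"claw":1},{"delta_pos":[-4,0,1],"turn":0,"claw":1},{"delta_pos":[-4,0,1],"turn":0,"claw":1},{"delta_pos":[-4,0,1],"turn":0,"claw":1},{"delta_pos":[-4,0,1],"turn":0,"claw":1},{"delta_pos":[-4,0,0],"turn":0,"claw":1},{"delta_pos":[-4,0,0],"turn":0,"claw":1},{"delta_pos":[-4,0,0],"turn":0,"claw":1},{"delta_pos":[-3,0,0],"turn":0,"claw":1}])

```text
time_s: 9.55
tcp_pos: [0.6255, 0.0458, 0.1406]
ee_rot: [[-0.999, -0.047, 0.0], [-0.047, 0.999, 0.0], [-0.0, 0.0, -1.0]]
wrist_force: [-0.9, -0.7, -0.0]
gripper_width: 0.997
gripper_force: 0.0
```

```bash
python3 r.py
```

```text
9.55 riser mm [ 30.1  -0.6 140.6] F [-0.9 -0.6 -0. ] ytool [0. 1. 0.] z [ 0.  0. -1.] w 0.997091449956021
```

Call:
drive_tool(moves=[{"delta_pos":[10,0,0],"turn":0,"claw":1},{"delta_pos":[25,0,0],"turn":0,"claw":0},{"delta_pos":[35,0,0],"turn":0,"claw":0},{"delta_pos":[40,0,0],"turn":0,"claw":0},{"delta_pos":[40,0,-10],"turn":0,"claw":0},{"delta_pos":[30,0,0],"turn":0,"claw":0},{"delta_pos":[0,0,0],"turn":0,"claw":0}])

```text
time_s: 10.42
tcp_pos: [0.4429, 0.0368, 0.151]
ee_rot: [[-0.999, -0.048, -0.0], [-0.048, 0.999, 0.0], [0.0, 0.0, -1.0]]
wrist_force: [-0.2, 0.2, 0.3]
gripper_width: 0.404
gripper_force: 0.0
```

```bash
python3 - <<'E'
from r import *
rp();c=cap('top');b=c['color'][130:270,220:420,::-1]
cv2.imwrite('pics/t2.png',cv2.resize(b,None,fx=4,fy=4))
W=world(c);h=cv2.cvtColor(c['color'],cv2.COLOR_RGB2HSV)
o=(h[...,0]>18)&(h[...,0]<35)&(h[...,1]>140)&(h[...,2]>60);o[:185]=0;o[240:]=0;o[:,:270]=0;o[:,:365]&=True;o[:,365:]=0
q=W[o]-[.5955,.045,0];t=np.radians(2.7);x=np.cos(t)*q[:,0]+np.sin(t)*q[:,1];y=-np.sin(t)*q[:,0]+np.cos(t)*q[:,1]
print(o.sum(),np.nanmedian(x),np.nanmedian(y),np.nanmin(y),np.nanmax(y),np.nanmedian(q[:,2]))
E
```

```text
10.43 riser mm [-152.8   -1.   151. ] F [-0.2  0.2  0.3] ytool [-0.  1.  0.] z [-0.  0. -1.] w 0.40374789050438825
57 -0.05555541973236647 -0.008164802441702155 -0.016364502083773803 -0.0024810899269837013 0.06302745843209379
```

View pics/t2.png

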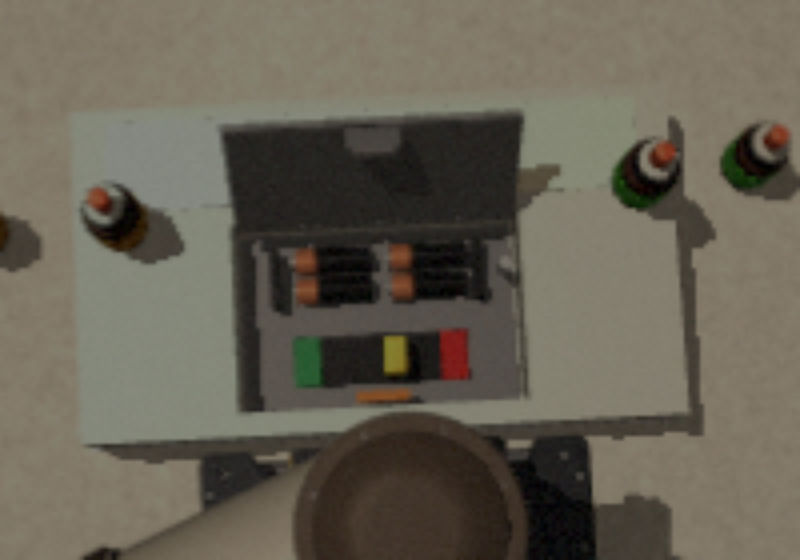

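The cover leans open. The yellow switch shows at about (396,355) px in the crop, at riser x −55.5, y −9 mm, with green towards +y and red on the other side. I'll lower the closed fingers on its red side.

Call:
drive_tool(moves=[{"delta_pos":[-30,-20,0],"turn":0,"claw":0},{"delta_pos":[-35,-20,0],"turn":0,"claw":0},{"delta_pos":[-33,-4,0],"turn":0,"claw":0},{"delta_pos":[0,0,0],"turn":0,"claw":0},{"delta_pos":[0,0,30],"turn":0,"claw":0},{"delta_pos":[0,0,30],"turn":0,"claw":0},{"delta_pos":[0,0,25],"turn":0,"claw":0},{"delta_pos":[0,0,10],"turn":0,"claw":0},{"delta_pos":[0,0,7],"turn":0,"claw":0},{"delta_pos":[0,0,0],"turn":0,"claw":0}])

```text
time_s: 11.72
tcp_pos: [0.5456, -0.0019, 0.0488]
ee_rot: [[-0.999, -0.047, 0.0], [-0.047, 0.999, 0.0], [-0.0, 0.0, -1.0]]
wrist_force: [-0.3, -0.1, -0.0]
gripper_width: 0.001
gripper_force: 0.0
```

```bash
python3 r.py
```

```text
11.72 riser mm [-52.1 -44.5  48.8] F [-0.3 -0.1 -0. ] ytool [0. 1. 0.] z [ 0.  0. -1.] w 0.0013112722786380502
```

Call:
drive_tool(moves=[{"delta_pos":[2,5,0],"turn":0,"claw":0},{"delta_pos":[1,5,0],"turn":0,"claw":0},{"delta_pos":[0,4,0],"turn":0,"claw":0},{"delta_pos":[0,4,0],"turn":0,"claw":0},{"delta_pos":[0,4,0],"turn":0,"claw":0},{"delta_pos":[0,4,0],"turn":0,"claw":0},{"delta_pos":[0,4,0],"turn":0,"claw":0},{"delta_pos":[0,4,0],"turn":0,"claw":0},{"delta_pos":[0,2,0],"turn":0,"claw":0},{"delta_pos":[0,0,0],"turn":0,"claw":0}])

```text
time_s: 12.98
tcp_pos: [0.5406, 0.0342, 0.0484]
ee_rot: [[-0.999, -0.047, -0.0], [-0.047, 0.999, 0.0], [0.0, 0.0, -1.0]]
wrist_force: [-0.7, -0.5, -0.8]
gripper_width: 0.006
gripper_force: 0.0
```

```bash
python3 r.py
```

```text
12.97 riser mm [-55.3  -8.2  48.4] F [-0.7 -0.5 -0.8] ytool [0. 1. 0.] z [-0.  0. -1.] w 0.005810673515625087
```

Next, small steps until the force shows the stop.

Call:
drive_tool(moves=[{"delta_pos":[0,2,0],"turn":0,"claw":0},{"delta_pos":[0,2,0],"turn":0,"claw":0},{"delta_pos":[0,2,0],"turn":0,"claw":0}])

```text
time_s: 13.35
tcp_pos: [0.5403, 0.0398, 0.0484]
ee_rot: [[-0.999, -0.047, -0.0], [-0.047, 0.999, -0.0], [0.0, -0.0, -1.0]]
wrist_force: [-0.1, -1.4, -0.7]
gripper_width: 0.008
gripper_force: 0.8
```

```bash
python3 r.py
```

```text
13.35 riser mm [-55.4  -2.6  48.4] F [-0.2 -1.4 -0.7] ytool [ 0.  1. -0.] z [-0. -0. -1.] w 0.007566547560809551
```

Call:
drive_tool(moves=[{"delta_pos":[0,1.5,0],"turn":0,"claw":0},{"delta_pos":[0,1.5,0],"turn":0,"claw":0},{"delta_pos":[0,0,0],"turn":0,"claw":0}])

```text
time_s: 13.72
tcp_pos: [0.5402, 0.043, 0.0485]
ee_rot: [[-0.999, -0.047, -0.0], [-0.047, 0.999, 0.0], [0.0, 0.0, -1.0]]
wrist_force: [-0.3, -0.8, 0.4]
gripper_width: 0.005
gripper_force: 0.2
```

```bash
python3 r.py
```

```text
13.72 riser mm [-55.4   0.6  48.5] F [-0.3 -0.7  0.4] ytool [0. 1. 0.] z [-0.  0. -1.] w 0.004680579167555979
```

Call:
drive_tool(moves=[{"delta_pos":[0,1.5,0],"turn":0,"claw":0},{"delta_pos":[0,1.5,0],"turn":0,"claw":0},{"delta_pos":[0,0,0],"turn":0,"claw":0}])

```text
time_s: 14.1
tcp_pos: [0.54, 0.0459, 0.0485]
ee_rot: [[-0.999, -0.047, -0.0], [-0.047, 0.999, 0.0], [0.0, 0.0, -1.0]]
wrist_force: [0.1, -1.1, -0.7]
gripper_width: 0.003
gripper_force: 0.4
```

```bash
python3 r.py
```

```text
14.1 riser mm [-55.4   3.5  48.5] F [ 0.1 -1.1 -0.7] ytool [0. 1. 0.] z [-0.  0. -1.] w 0.0031372541106886127
```

Call:
drive_tool(moves=[{"delta_pos":[0,1.5,0],"turn":0,"claw":0},{"delta_pos":[0,1.5,0],"turn":0,"claw":0},{"delta_pos":[0,0,0],"turn":0,"claw":0}])

```text
time_s: 14.48
tcp_pos: [0.5399, 0.0464, 0.0486]
ee_rot: [[-0.999, -0.047, -0.001], [-0.047, 0.999, -0.003], [0.001, -0.003, -1.0]]
wrist_force: [2.9, -11.6, -1.0]
gripper_width: 0.005
gripper_force: 5.8
```

```bash
python3 r.py
```

```text
14.47 riser mm [-55.4   4.   48.6] F [  2.4 -11.7  -1. ] ytool [ 0.     1.    -0.003] z [-0.001 -0.003 -1.   ] w 0.0046724764718726
```

The force jumped to 11.7 N, so the switch is at its stop. I'll back off to the red side, lift out and retreat.

Call:
drive_tool(moves=[{"delta_pos":[0,-5,0],"turn":0,"claw":0},{"delta_pos":[0,-10,0],"turn":0,"claw":0},{"delta_pos":[0,0,-20],"turn":0,"claw":0},{"delta_pos":[0,0,-40],"turn":0,"claw":0},{"delta_pos":[0,0,-40],"turn":0,"claw":0},{"delta_pos":[40,0,-20],"turn":0,"claw":0},{"delta_pos":[50,0,0],"turn":0,"claw":0},{"delta_pos":[40,0,0],"turn":0,"claw":0},{"delta_pos":[0,0,0],"turn":0,"claw":0}])

```text
time_s: 15.6
tcp_pos: [0.4084, 0.0273, 0.169]
ee_rot: [[-0.999, -0.048, 0.0], [-0.048, 0.999, 0.001], [-0.0, 0.001, -1.0]]
wrist_force: [0.7, -0.7, 0.4]
gripper_width: 0.004
gripper_force: 0.0
```

```bash
python3 - <<'E'
from r import *
rp();c=cap('top');b=c['color'][130:270,200:430,::-1]
cv2.imwrite('pics/t3.png',cv2.resize(b,None,fx=3,fy=3))
W=world(c);h=cv2.cvtColor(c['color'],cv2.COLOR_RGB2HSV)
o=(h[...,0]>18)&(h[...,0]<35)&(h[...,1]>140)&(h[...,2]>60);o[:185]=0;o[240:]=0;o[:,:270]=0;o[:,365:]=0
q=W[o]-[.5955,.045,0];t=np.radians(2.7);y=-np.sin(t)*q[:,0]+np.cos(t)*q[:,1]
print(o.sum(),np.nanmedian(y),np.nanmin(y),np.nanmax(y))
E
```

```text
15.6 riser mm [-187.7   -8.9  169. ] F [ 0.7 -0.7  0.4] ytool [-0.001  1.     0.001] z [ 0.     0.001 -1.   ] w 0.003997946204173213
55 0.01898245986411065 0.013241808793739833 0.026099970228306114
```

View pics/t3.png

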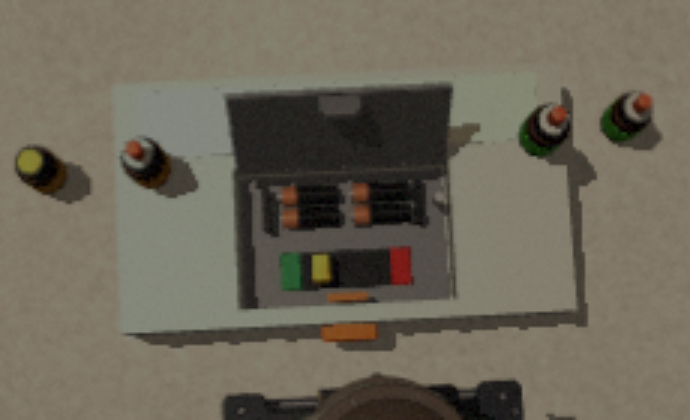

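The switch now shows at about (321,267) px beside the green end, at y ≈ +19.5 mm. The cover is open, the tab at (349,331) is out, and all four bottles stand where they were.

```bash
python3 -c "
from station import ticket
print(ticket.finish_job())"
```

```text
the job is handed in; nothing more can be done
None
```

The job is handed in: the cover leans fully open, the switch is at its green-end stop, the tab has sprung back out, and all four bottles stand where they were, though no verdict came back.

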